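Tighten a castle nut to the next slot and lock it with its pin

ROBOT

A 6-joint arm with a two-finger parallel gripper is mounted at the origin on a cart in front of the work surface, level with it; the furniture and walls round the work are solid. World frame = base frame: x ahead of the robot, y to its left, z up, the work surface at z = 0. Lengths are in m, angles in rad, forces in N, time in s.
With the tool pointing down it reaches from about 0.4 to 0.825 m from the base axis. Payload 7 kg.
Tool frame: the origin (TCP) lies midway between the tips of the shut fingers; the grasp point (between the pads) lies hold_point_z behind it (hold_point_z is the distance from the TCP to the grasp point, in m); z points along the fingers, y is the line along which they close (so a half turn about z gives the same grasp; the last joint's range is limited). The gripper opens to 88 mm and grips with 3 to 60 N. Pads are 19 mm wide; open, the fingers measure 130 mm over their backs; the gripper's body (78 mm by 193 mm) begins 47 mm behind the grasp point.
Start: joints at [1.634, 0.359, 0.012, 0, -1.224, -0.288], TCP at [0.15, 0.658, 0.227] pointing down, gripper open.
Joint ranges: [-3.07, 3.07], [-1.43, 2.12], [-1.02, 1.25], [-3.03, 1.67], [-3.05, -0], [-3.03, 3.03]. Speed limits (rad/s): [2.39, 2.39, 3.01, 3.14, 3.14, 3.14].

INTERFACE

Orientations are given as [roll, pitch, yaw] about the fixed x, y, z axes, in that order (R = Rz(yaw) Ry(pitch) Rx(roll)).
In Python, from station import * gives the robot as it stands.
- The arm moves only by the tool apply_moves, never from a script. Its argument "steps" is a list of rows, each an object with "translation": the shift along the world's x, y, z scaled (see below), a list of three; "rotation": the turn, a rotation vector about the world's x, y, z scaled (see below), a list of three. A call has exactly 10 rows; each row is the pose to reach, as a shift and turn from the pose commanded when the call began; what a row does not reach only later rows make up. The controller multiplies each number of a shift by 250 mm and each number of a turn by 30 degrees. A row lasts 1/12 s, in which the tool goes at most 41.7 mm and 7.16 degrees, less where a joint would pass 70% of its speed; a pose out of reach is approached as far as the arm can. A call with a number of a shift or a turn outside -1 to 1 is refused whole. A call with a gripper value outside its range is refused whole. "jaw" is the closure, from -1 (fully open) to 1 (shut), so that 0 is half open, set as the call begins (left out, the last holds). The fingers move at their own pace and stop on an object; "newtons" is the grip in N (left out, the last holds). Time passes only in rows, so rows that repeat a pose let the fingers close, or fill a call up. It gives the time, the measured TCP pose, the force, the opening and the grip force at its end, in the units of the state.
- get_state(): the state, without advancing time (a new reading comes with each control period).
- grab_frame(name): name is "side" or "top"; returns the picture (400x640x3 uint8, blue, green, red); there is no depth.
- camera_model(name): a dict with "fx", "fy", "cx", "cy" (pixels), "xyz" and "rotation" of the camera in the world. Camera axes: x right, y down, z forward; pixel columns grow to the right and rows downward; lengths in m; the calibration is good to about 2 mm. A picture is of the moment at which its call begins. camera_model takes no time and is no camera call.
- job_done(): hands the job in; it is judged then, once.
The state is a dict: "t": time; "q": joint angles; "qd": joint speeds; "joint_efforts": joint torques, N m; "eef_pos": TCP position; "ee_rot": TCP orientation; "force": force on the tool from outside, world axes, zero at the start; "moment": the same for the moment, N m; "width": finger opening in m; "gripper_force": force on a finger pad.
Only numpy, scipy, OpenCV 4.12 (cv2) and the standard library are available. Lean on these libraries where they do the work, as an engineer would, in place of code of your own. Each camera call takes 0.05 s, during which the arm holds its last target. There are 200 camera calls.

TASK

Tighten the castle nut on the wheel's axle clockwise until it bites and turning gets clearly stiffer, then carry on just as far as the next position where a pair of its slots lines up with the cross hole in the axle, no further and without leaving it backed off. Then push the lock pin through slot, axle and opposite slot until its collar is up against the nut, without forcing it, let go, and leave the things lying around alone.

Things in the scene. Friction and masses are not known exactly. Their poses are not given: they have to be found in the camera images.
- axle: upright stub axle of 24 mm diameter on a grey mounting plate (190 x 124 x 10 mm), both fixed to the bench. Origin: centre of the plate's underside, on the axle's axis; z up, y along the cross hole. The axle's top is 105.5 mm above the origin.
- cross_hole (a point): centre of the cross hole that runs right through the axle along the axle's y axis, 8 mm wide and 8 mm high, 91 mm above the bench; same axes as axle.
- nut: steel castle nut, 40 mm across flats, hexagon 21.5 mm high; right-hand thread, 3 mm pitch: clockwise from above tightens. Origin: on its axis at its underside, about 64 mm above the bench; z up, x normal to a flat. Starts loose, run down by hand, 0.4 to 2.1 rad short of biting (this cannot be seen). Loose it turns with 0.15 N m; once it bites it takes about 0.6 N m and stays where it is left.
- nut_crown (a point): on the nut's axis, 27.5 mm above its underside, in the middle of its crown; axes as nut. The crown: round, 38 mm in diameter, 12 mm high, six slots 8.5 mm wide, open at the top, one over each flat (the x axis points through one), so three opposite pairs. A pair is in line with the hole 0.2 to 0.9 rad past biting; the slot position before that is loose, the one after it over-tight.
- washer: flat steel washer between the wheel's hub and the nut, 45 mm in diameter, 3.5 mm thick; origin at the centre of its underside, 60 mm above the bench. From the point of biting on, the nut presses it down by 0.48 mm per radian turned. The wheel below (tyre 144 mm in diameter, its top 56 mm above the bench, the hub's top 60 mm) does not move.
- pin: loose steel lock pin, 45 g, lying on the bench to the left of the wheel, tip roughly towards -y. Round shank 6 mm in diameter, 47 mm from collar to tapered tip. x runs along the shank to the tip. Origin: on the shank's axis, 20 mm ahead of the collar's face (the point that comes to the middle of the axle when home), 5 mm above the bench; the tip is at x = +27 mm, the collar's face at -20 mm.
- pin_head (a point): middle of the pin's flat eye-shaped head (hole at its rounded end), at x = -37 mm on the pin; axes as pin. The head is 28 mm long (along x), 20 mm wide (along y) and 10 mm thick (lying flat); between it and the shank is a collar 10 mm in diameter and 3 mm thick.
- side_cutters: side cutters lying on the bench, 55 x 94 x 12 mm; leave alone.
- white_tape: roll of white tape lying flat, 70 mm in diameter, 18 mm high; leave alone.
- blue_tape: roll of blue tape lying flat, 100 mm in diameter, 24 mm high; leave alone.
- driver: small screwdriver lying on the bench, 122 mm long; leave alone.
Mind the look-alikes: they are no part of the job. Of the things shaped like the pin, the steel one is meant.

How it is judged:
On the way, in this order (a step that is already met when the one before it is completed fails the run):
1. the nut bears on the washer, tightened, with a pair of slots in line with the cross hole (distance of washer from where it was at the start of the episode between 6e-05 and 0.00056 m and z of nut in the frame of washer below 0.00356 m and (angle between the x axis of nut and the y axis of axle, either way round below 0.15 rad or angle between the x axis of nut and the y axis of axle, either way round between 0.897 and 1.197 rad)), for 0.2 s.
2. the pin is through the slots and the hole (distance between pin and cross_hole below 0.005 m and angle between the x axis of pin and the y axis of axle, either way round below 0.17 rad), for 0.1 s.
At the end, for the whole second after the job is handed in: The nut bears on the washer, tightened 0.13 to 1.17 rad past biting (washer pressed down 0.06 to 0.56 mm), not backed off over 0.1 rad; the pin lies through slots and cross hole, its origin within 5 mm of the hole's centre, its shank within 0.17 rad of the hole's axis, at rest, let go (all of step 2 and distance of washer from where it was at the start of the episode between 6e-05 and 0.00056 m and z of nut in the frame of washer below 0.00356 m and linear speed of pin below 0.02 m/s); the robot touches nothing.
It fails at once if the nut is over-tightened (more than 1.2 rad past the point of biting) (distance of washer from where it was at the start of the episode above 0.00058 m).
It fails at once if the pin is forced against the nut or the axle with more than 40 N (contact force between pin and nut above 40 N or contact force between pin and axle above 40 N).
It fails at once if the side cutters, a tape roll or the screwdriver is moved by more than 20 mm (distance of any of side_cutters, white_tape, blue_tape, driver from where it was at the start of the episode above 0.02 m).
It also fails if it takes over 72 s, if anything falls off the work surface, if the arm or the gripper's body presses on something with over 40 N, if the wrist force passes 120 N, or if a joint passes its speed limit or range.

## Working session

There is one attempt and no reset: what is moved stays moved. The work goes in short steps, Python scripts to look and compute and a tool call to move; the robot and the scene stay as the last step left them, time stands still between calls to the robot, and variables do not carry over. Pictures are saved under pics/ and viewed, at most 10 in all, crops included, and the job is handed in when it is done.

Besides the shell and the picture viewer there is one more tool, called after "Request:" as name(argument=value, ...) on one line, values as JSON. apply_moves: Moves the arm, as the interface text tells. Shifts and turns lie within -1 to 1; 1 stands for 250 mm of shift or 30 degrees of turn. Its arguments: {"type":"object","properties":{"steps":{"type":"array"},"jaw":{"type":"number"},"newtons":{"type":"number"}},"required":["steps"]}

```bash
ls; mkdir -p pics; python3 - <<'E'
from station import *
import cv2
s=get_state(); print({k:s[k] for k in s}); 
try: print(hold_point_z)
except Exception as e: print(e)
for n in("side","top"):
    f=grab_frame(n); cv2.imwrite(f"pics/{n}0.png",f); print(camera_model(n))
E
```

```text
pics
{'t': 0.0, 'q': array([ 1.63408937e+00,  3.59363810e-01,  1.10608065e-02, -3.48546435e-04,
       -1.22413594e+00, -2.88080767e-01]), 'qd': array([ 5.24936026e-04, -9.30066488e-04, -1.84987641e-04,  1.08086349e-03,
       -2.00747163e-03, -2.79991848e-05]), 'joint_efforts': array([-2.90268881e-04, -5.82716775e+01,  2.93048126e+01,  6.99684799e+00,
        6.86174812e-03, -1.63386785e-04]), 'eef_pos': array([0.1503887 , 0.65751726, 0.22563877]), 'ee_rot': array([ 3.13992463e+00, -1.52577878e-04, -2.24906287e-01]), 'force': array([-0.86287679,  0.44328675,  0.15616344]), 'moment': array([ 0.016628  , -0.00277716,  0.044698  ]), 'gripper_force': 0.0, 'width': 0.08781593317296087}
0.0188
{'fx': 403.72292863193917, 'fy': 403.72292863193917, 'cx': 315.50668918512497, 'cy': 200.65387077880288, 'xyz': array([ 0.2619017 , -0.4893047 ,  0.53260713]), 'rotation': array([-2.13209524, -0.0162321 , -0.34879571])}
{'fx': 464.1528499350517, 'fy': 464.1528499350517, 'cx': 322.16957008616674, 'cy': 195.95454944326335, 'xyz': array([0.34236295, 0.16800759, 0.93174001]), 'rotation': array([-2.93090184e+00,  2.51112093e-03, -1.56944672e+00])}
```

View pics/top0.png

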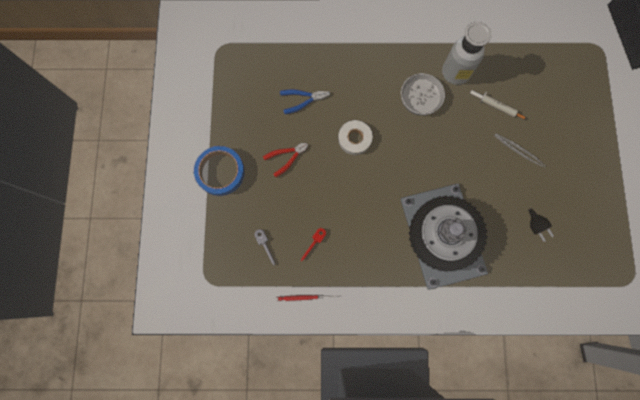

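View pics/side0.png

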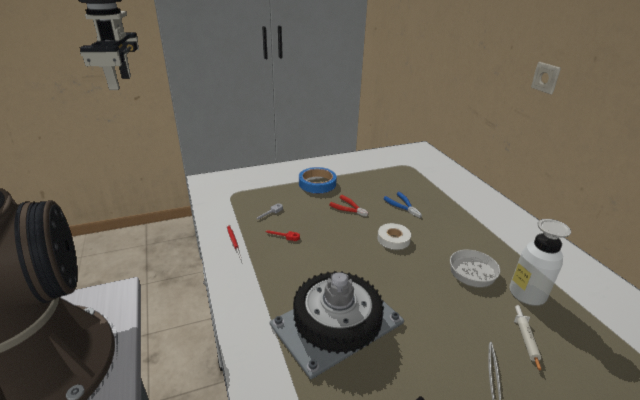

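The top view shows the wheel and nut near (455,230), the steel pin near (265,246) with its tip down-right at about (274,263), and its red look-alike at (316,243). The side view shows the nut at (340,288). I'll write helpers and zoom in on the details.

```bash
cat > h.py <<'E'
from station import *
import numpy as np, cv2
from scipy.spatial.transform import Rotation as Ro
def cam(n):
    c=camera_model(n); return c,Ro.from_euler('xyz',c['rotation']).as_matrix()
def ray(n,p):
    c,R=cam(n); d=R@np.array([(p[0]-c['cx'])/c['fx'],(p[1]-c['cy'])/c['fy'],1]); return np.array(c['xyz']),d/np.linalg.norm(d)
def onz(n,p,z):
    o,d=ray(n,p); return o+d*(z-o[2])/d[2]
def proj(n,X):
    c,R=cam(n); v=R.T@(np.array(X)-c['xyz']); return np.array([c['fx']*v[0]/v[2]+c['cx'],c['fy']*v[1]/v[2]+c['cy']])
def crop(f,x,y,w,h,k): return cv2.resize(f[y:y+h,x:x+w],None,fx=k,fy=k,interpolation=cv2.INTER_CUBIC)
E
python3 - <<'E'
from h import *
t=cv2.imread('pics/top0.png');s=cv2.imread('pics/side0.png')
a=crop(t,430,205,50,50,8);b=crop(s,310,262,60,50,8)[:,:400]
c=crop(t,245,222,50,50,4);d=crop(t,395,180,100,110,2)[:200];e=crop(s,250,195,50,50,4)
bot=np.hstack([c,d,e]);bot=np.hstack([bot,np.zeros((200,800-bot.shape[1],3),np.uint8)])
cv2.imwrite('pics/z0.png',np.vstack([np.hstack([a,b]),bot]))
for n,p in [('top',(455,228)),('side',(339,277))]: print(n,onz(n,p,.1055))
# mounting plate corners at z=.01
for p in [(403,197),(461,185),(488,272),(432,287)]: print(onz('top',p,.01))
print(onz('top',(265,246),.005))
E
```

```text
top [ 0.46051472 -0.06786799  0.1055    ]
side [ 0.45969989 -0.07089301  0.1055    ]
[0.53745215 0.00658933 0.01      ]
[ 0.56256499 -0.1125258   0.01      ]
[ 0.38731065 -0.15469303  0.01      ]
[ 0.35830688 -0.04359257  0.01      ]
[0.43829556 0.2845969  0.005     ]
```

View pics/z0.png

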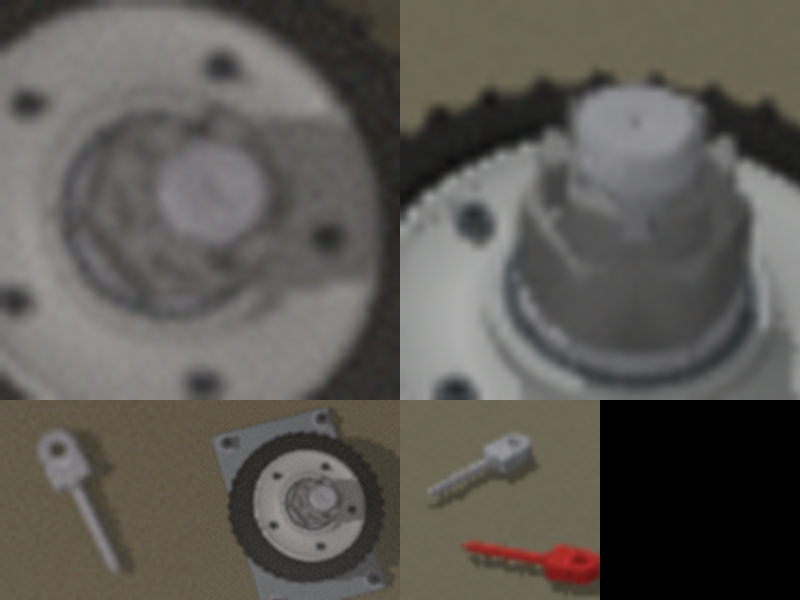

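The zooms show the axle's top at about (456,229) in the top view, a slot facing the side camera with the hexagon's front corners on either side of it, and the steel pin with its eye at the upper left and tip at the lower right. Next I refine by segmentation.

```bash
python3 - <<'E'
from h import *
t=cv2.imread('pics/top0.png');s=cv2.imread('pics/side0.png')
# pin mask in top: grey (low saturation) vs brown mat
def sat(f): f=cv2.GaussianBlur(f,(3,3),0).astype(int); return f.max(2)-f.min(2), f.max(2)
S,V=sat(t)
m=((S<22)&(V>95)).astype(np.uint8); roi=np.zeros_like(m); roi[222:272,245:290]=m[222:272,245:290]
n,l,st,ce=cv2.connectedComponentsWithStats(roi); k=1+st[1:,4].argmax()
ys,xs=np.where(l==k); print('pin',len(xs),st[k])
P=np.array([onz('top',(x,y),.006) for x,y in zip(xs,ys)])[:,:2]
u=np.linalg.svd(P-P.mean(0),full_matrices=0)[2][0]
if u[1]>0:u=-u
a=(P-P.mean(0))@u; w=(P-P.mean(0))@np.array([-u[1],u[0]])
print('yaw',np.degrees(np.arctan2(u[1],u[0])),'extent',a.min(),a.max(),'tip',P.mean(0)+u*a.max(),'end',P.mean(0)+u*a.min())
for b in np.arange(-.03,.055,.006):
    q=(a>=b)&(a<b+.006)
    if q.any(): print(round(b,3),round(w[q].min()*1e3,1),round(w[q].max()*1e3,1))
# plate edges: bluish grey 
b,g,r=[t[...,i].astype(int) for i in range(3)]
pm=((b-r>=0)&(b>70)).astype(np.uint8); z=np.zeros_like(pm); z[178:295,395:495]=pm[178:295,395:495]
n,l,st,ce=cv2.connectedComponentsWithStats(z); k=1+st[1:,4].argmax(); print('plate',st[k])
ys,xs=np.where(l==k); pts=np.array([xs,ys],np.float32).T
PW=np.array([onz('top',p,.01)[:2] for p in pts],np.float32)
h=cv2.convexHull(PW*1000); rc=cv2.minAreaRect(h); print(rc); 
print(cv2.approxPolyDP(h,6,True)[:,0])
# axle top
for nme,f,c,bx in (('top',t,(456,229),12),('side',s,(339,277),10)):
    V=cv2.GaussianBlur(f,(3,3),0).max(2).astype(int); x,y=c; print(nme); print(V[y-12:y+13,x-14:x+15:1] if 0 else '', end='')
    mm=np.zeros((400,640),np.uint8); mm[y-bx:y+bx+1,x-bx:x+bx+1]=V[y-bx:y+bx+1,x-bx:x+bx+1]>(V[y,x]-18)
    n,l,st,ce=cv2.connectedComponentsWithStats(mm); k=l[y,x]; print(st[k],ce[k],onz(nme,ce[k],.1055))
E
```

```text
pin 243 [253 229  22  37 243]
yaw -152.92728181036492 extent -0.032042525224542276 0.04898610975445664 tip [0.40011054 0.26673134] end [0.47226084 0.30360917]
-0.03 -9.5 10.0
-0.024 -10.3 10.1
-0.018 -10.3 11.0
-0.012 -10.2 11.1
-0.006 -10.1 9.4
-0.0 -6.5 3.3
0.006 -2.9 3.3
0.012 -3.7 3.4
0.018 -2.7 3.5
0.024 -3.5 3.5
0.03 -3.4 3.7
0.036 -3.3 3.7
0.042 -2.4 2.9
0.048 -0.6 1.2
plate [419 257  68  32 787]
((396.5752868652344, -86.64449310302734), (59.04437255859375, 122.53165435791016), 12.213804244995117)
[[ 414.58386  -144.86784 ]
 [ 412.4795    -20.57369 ]
 [ 356.39078   -39.608856]
 [ 385.36975  -150.63573 ]]
top
[446 222  17  16 166] [454.84939759 229.30722892] [ 0.45815428 -0.06746042  0.1055    ]
side
[332 273  15  12 132] [338.18181818 278.18181818] [ 0.4575074 -0.0728906  0.1055   ]
```

```bash
cat > edge.py <<'E'
from h import *
t=cv2.imread('pics/top0.png');s=cv2.imread('pics/side0.png')
def line(n,f,A,B,z,lim=5,rng=((0.06,.94),)):
    g=cv2.GaussianBlur(f,(3,3),0).astype(np.float32)
    ch=g[...,0]-0.6*g[...,2]  # plate bluish vs brown mat
    A,B=np.array(A,float),np.array(B,float); d=(B-A)/np.linalg.norm(B-A); nn=np.array([-d[1],d[0]])
    pts=[]; o=np.arange(-lim,lim+.01,.25)
    for u in np.linspace(0,1,80):
        if not any(a<=u<=b for a,b in rng): continue
        q=A+(B-A)*u+o[:,None]*nn
        p=cv2.remap(ch,q[:,0].astype(np.float32)[None],q[:,1].astype(np.float32)[None],cv2.INTER_LINEAR)[0]
        gr=np.abs(np.gradient(p)); k=gr.argmax()
        w=gr[max(0,k-4):k+5]; oo=o[max(0,k-4):k+5]
        if 4<k<len(o)-5: pts.append(A+(B-A)*u+nn*(w@oo/w.sum()))
    W=np.array([onz(n,p,z)[:2] for p in pts],np.float32)*1000
    for _ in range(4):
        vx,vy,x,y=cv2.fitLine(W,cv2.DIST_HUBER,0,.01,.01).ravel(); r=np.abs((W[:,0]-x)*vy-(W[:,1]-y)*vx); W=W[r<max(.8,2*np.median(r))]
    print(n,A,B,len(W),'ang %.2f'%np.degrees(np.arctan2(vy,vx)),'pt',x,y,'res',np.median(r)); return np.array([vx,vy]),np.array([x,y])
E
python3 - <<'E'
from edge import *
L=line('top',t,(403,197),(432,287),.01,rng=((.05,.3),(.6,.95)))
R=line('top',t,(461,185),(488,272),.01,rng=((.03,.2),(.75,.95)))
U=line('top',t,(403,197),(461,185),.01)
D=line('top',t,(432,287),(488,272),.01)
def off(l,P): d,x=l; return (P[0]-x[0])*d[1]-(P[1]-x[1])*d[0]
def inter(a,b): k=np.linalg.solve(np.array([a[0],-b[0]]).T,b[1]-a[1]); return a[1]+k[0]*a[0]
C=[inter(L,U),inter(U,R),inter(R,D),inter(D,L)]; print(C,np.mean(C,0)); 
for i in range(4): print(np.linalg.norm(C[i]-C[i-1]))
E
```

```text
top [403. 197.] [432. 287.] 14 ang 17.15 pt 480.1159 -2.7205424 res 0.23235178
top [461. 185.] [488. 272.] 23 ang 14.69 pt 476.22864 -130.53116 res 0.30952072
top [403. 197.] [461. 185.] 64 ang -75.29 pt 552.8317 -52.64575 res 0.30962563
top [432. 287.] [488. 272.] 38 ang -75.20 pt 378.03864 -128.90857 res 0.19606501
[array([535.2586  ,  14.294809], dtype=float32), array([ 567.02795 , -106.722885], dtype=float32), array([ 384.79944, -154.50458], dtype=float32), array([354.91254 , -41.354492], dtype=float32)] [460.49963  -72.071785]
188.73672
125.11824
188.38875
117.03063
```

Request:
apply_moves(steps=[{"translation": [0.8,-1,0],"rotation": [0,0,-0.4]},{"translation": [0.8,-1,0],"rotation": [0,0,-0.4]},{"translation": [0.8,-1,0],"rotation": [0,0,-0.4]},{"translation": [0.8,-1,0],"rotation": [0,0,-0.4]},{"translation": [0.8,-1,0],"rotation": [0,0,-0.4]},{"translation": [0.8,-1,0],"rotation": [0,0,-0.4]},{"translation": [0.8,-1,0],"rotation": [0,0,-0.4]},{"translation": [0.8,-1,0],"rotation": [0,0,-0.4]},{"translation": [0.8,-1,0],"rotation": [0,0,-0.4]},{"translation": [0.8,-1,0],"rotation": [0,0,-0.4]}], jaw=-1, newtons=10)

```text
t: 0.93
eef_pos: [0.3513, 0.4066, 0.2266]
ee_rot: [-3.142, 0.0, -0.437]
force: [0.7, 0.4, -0.1]
width: 0.0876
gripper_force: 0.0
```

Request:
apply_moves(steps=[{"translation": [0.48,-1,0],"rotation": [0,0,0]},{"translation": [0.48,-1,0],"rotation": [0,0,0]},{"translation": [0.48,-1,0],"rotation": [0,0,0]},{"translation": [0.48,-1,0],"rotation": [0,0,0]},{"translation": [0.48,-1,0],"rotation": [0,0,0]},{"translation": [0.48,-1,0],"rotation": [0,0,0]},{"translation": [0.48,-1,0],"rotation": [0,0,0]},{"translation": [0.48,-1,0],"rotation": [0,0,0]},{"translation": [0.48,-1,0],"rotation": [0,0,0]},{"translation": [0.48,-1,0],"rotation": [0,0,0]}])

```text
t: 1.77
eef_pos: [0.4704, 0.1588, 0.2263]
ee_rot: [3.141, 0.0, -0.434]
force: [-0.2, -0.2, -0.9]
width: 0.0878
gripper_force: 0.0
```

Request:
apply_moves(steps=[{"translation": [-0.044,-0.912,-0.3],"rotation": [0,0,0]},{"translation": [-0.044,-0.912,-0.3],"rotation": [0,0,0]},{"translation": [-0.044,-0.912,-0.3],"rotation": [0,0,0]},{"translation": [-0.044,-0.912,-0.3],"rotation": [0,0,0]},{"translation": [-0.044,-0.912,-0.3],"rotation": [0,0,0]},{"translation": [-0.044,-0.912,-0.3],"rotation": [0,0,0]},{"translation": [-0.044,-0.912,-0.3],"rotation": [0,0,0]},{"translation": [-0.044,-0.912,-0.3],"rotation": [0,0,0]},{"translation": [-0.044,-0.912,-0.3],"rotation": [0,0,0]},{"translation": [-0.044,-0.912,-0.3],"rotation": [0,0,0]}])

```text
t: 2.6
eef_pos: [0.4602, -0.0685, 0.152]
ee_rot: [-3.141, -0.001, -0.432]
force: [1.4, 0.1, 0.3]
width: 0.0881
gripper_force: 0.0
```

Request:
apply_moves(steps=[{"translation": [0,0,-0.16],"rotation": [0,0,0]},{"translation": [0,0,-0.26],"rotation": [0,0,0]},{"translation": [0,0,-0.32],"rotation": [0,0,0]},{"translation": [0,0,-0.337],"rotation": [0,0,0]},{"translation": [0,0,-0.337],"rotation": [0,0,0]},{"translation": [0,0,-0.337],"rotation": [0,0,0]},{"translation": [0,0,-0.337],"rotation": [0,0,0]},{"translation": [0,0,-0.337],"rotation": [0,0,0]},{"translation": [0,0,-0.337],"rotation": [0,0,0]},{"translation": [0,0,-0.337],"rotation": [0,0,0]}])

```text
t: 3.43
eef_pos: [0.4599, -0.0699, 0.068]
ee_rot: [-3.141, -0.001, -0.434]
force: [-1.2, -1.2, -0.1]
width: 0.0877
gripper_force: 0.0
```

Request:
apply_moves(steps=[{"translation": [0,0,0],"rotation": [0,0,0]},{"translation": [0,0,0],"rotation": [0,0,0]},{"translation": [0,0,0],"rotation": [0,0,0]},{"translation": [0,0,0],"rotation": [0,0,0]},{"translation": [0,0,0],"rotation": [0,0,0]},{"translation": [0,0,0],"rotation": [0,0,0]},{"translation": [0,0,0],"rotation": [0,0,0]},{"translation": [0,0,0],"rotation": [0,0,0]},{"translation": [0,0,0],"rotation": [0,0,0]},{"translation": [0,0,0],"rotation": [0,0,0]}], jaw=1, newtons=15)

```text
t: 4.27
eef_pos: [0.4593, -0.0702, 0.0673]
ee_rot: [3.141, 0.0, -0.434]
force: [0.2, -2.4, 0.9]
width: 0.0408
gripper_force: 15.0
```

```bash
python3 - <<'E'
from h import *
s=get_state(); print(s['t'],s['eef_pos'],s['ee_rot'],s['force'],s['moment'],s['width'],s['gripper_force'],s['q'])
E
```

```text
4.2667 [ 0.45931827 -0.07021852  0.06728884] [ 3.14118167e+00  1.82406504e-04 -4.34203964e-01] [ 0.24873494 -2.38064555  0.87402113] [-0.75034903  0.07998294  0.03012534] 0.04077007514733927 14.999381282505055 [ 2.73975654e-01  1.88893370e-01 -6.48492332e-01  2.88952102e-04
 -7.33816516e-01  8.62402125e-01]
```

Request:
apply_moves(steps=[{"translation": [0,0,0],"rotation": [0,0,0]},{"translation": [0,0,0],"rotation": [0,0,0]},{"translation": [0,0,0],"rotation": [0,0,-0.1]},{"translation": [0,0,0],"rotation": [0,0,-0.2]},{"translation": [0,0,0],"rotation": [0,0,-0.3]},{"translation": [0,0,0],"rotation": [0,0,-0.4]},{"translation": [0,0,-0.001],"rotation": [0,0,-0.5]},{"translation": [0,0,-0.001],"rotation": [0,0,-0.6]},{"translation": [0,0,-0.001],"rotation": [0,0,-0.65]},{"translation": [0,0,-0.001],"rotation": [0,0,-0.7]}], newtons=40)

```text
t: 5.1
eef_pos: [0.4598, -0.0697, 0.0671]
ee_rot: [-3.141, -0.0, -0.802]
force: [0.8, 0.2, 1.1]
width: 0.0411
gripper_force: 40.0
```

```bash
cat > st.py <<'E'
from h import *
s=get_state(); print(s['t'],s['eef_pos'].round(4),'yaw',np.degrees(s['ee_rot'][2]).round(2),'F',s['force'].round(1),'M',s['moment'].round(3),'e6',s['joint_efforts'][5].round(3),'w',s['width'],s['gripper_force'])
E
python3 st.py
```

```text
5.1 [ 0.4598 -0.0697  0.0671] yaw -45.95 F [0.8 0.2 1.1] M [ 0.249 -0.047  0.153] e6 0.271 w 0.041072994229192 39.99830539163668
```

Request:
apply_moves(steps=[{"translation": [0,0,0],"rotation": [0,0,-0.08]},{"translation": [0,0,0],"rotation": [0,0,-0.16]},{"translation": [0,0,0],"rotation": [0,0,-0.24]},{"translation": [0,0,0],"rotation": [0,0,-0.32]},{"translation": [0,0,0],"rotation": [0,0,-0.4]},{"translation": [0,0,0],"rotation": [0,0,-0.48]},{"translation": [0,0,-0.001],"rotation": [0,0,-0.56]},{"translation": [0,0,-0.001],"rotation": [0,0,-0.64]},{"translation": [0,0,-0.001],"rotation": [0,0,-0.72]},{"translation": [0,0,-0.001],"rotation": [0,0,-0.8]}])

```text
t: 5.93
eef_pos: [0.4605, -0.0693, 0.067]
ee_rot: [-3.139, 0.0, -1.221]
force: [2.0, 2.2, -1.1]
width: 0.0404
gripper_force: 40.0
```

```bash
python3 st.py
```

```text
5.9333 [ 0.4605 -0.0693  0.067 ] yaw -69.98 F [ 2.   2.2 -1.1] M [ 0.872 -0.584  0.127] e6 0.671 w 0.04043187693077243 39.996052777860314
```

Request:
apply_moves(steps=[{"translation": [0,0,0],"rotation": [0,0,-0.08]},{"translation": [0,0,0],"rotation": [0,0,-0.16]},{"translation": [0,0,0],"rotation": [0,0,-0.24]},{"translation": [0,0,0],"rotation": [0,0,-0.32]},{"translation": [0,0,0],"rotation": [0,0,-0.4]},{"translation": [0,0,0],"rotation": [0,0,-0.48]},{"translation": [0,0,-0.001],"rotation": [0,0,-0.56]},{"translation": [0,0,-0.001],"rotation": [0,0,-0.64]},{"translation": [0,0,-0.001],"rotation": [0,0,-0.72]},{"translation": [0,0,-0.001],"rotation": [0,0,-0.8]}])

```text
t: 6.77
eef_pos: [0.4613, -0.0692, 0.0669]
ee_rot: [-3.138, 0.001, -1.64]
force: [4.8, 0.9, -3.3]
width: 0.0404
gripper_force: 40.0
```

```bash
python3 st.py
```

```text
6.7667 [ 0.4613 -0.0692  0.0669] yaw -93.96 F [ 4.8  0.9 -3.3] M [ 0.609 -1.561  0.286] e6 0.601 w 0.0403690872743755 39.995134811033495
```

Request:
apply_moves(steps=[{"translation": [0.01,0.002,0],"rotation": [0,0,0]},{"translation": [0.01,0.002,0],"rotation": [0,0,0]},{"translation": [0.01,0.002,0],"rotation": [0,0,-0.02]},{"translation": [0.01,0.002,0],"rotation": [0,0,-0.04]},{"translation": [0.01,0.002,0],"rotation": [0,0,-0.06]},{"translation": [0.01,0.002,0],"rotation": [0,0,-0.08]},{"translation": [0.01,0.002,0],"rotation": [0,0,-0.1]},{"translation": [0.01,0.002,0],"rotation": [0,0,-0.12]},{"translation": [0.01,0.002,0],"rotation": [0,0,-0.14]},{"translation": [0.01,0.002,0],"rotation": [0,0,-0.16]}])

```text
t: 7.6
eef_pos: [0.4617, -0.0692, 0.0666]
ee_rot: [3.141, 0.0, -1.721]
force: [-4.2, 3.9, 4.0]
width: 0.0409
gripper_force: 40.0
```

```bash
python3 st.py
```

```text
7.6 [ 0.4617 -0.0692  0.0666] yaw -98.61 F [-4.2  3.9  4. ] M [1.53  1.158 0.584] e6 -0.439 w 0.04092897140780718 40.002458815215505
```

Request:
apply_moves(steps=[{"translation": [-0.003,0,0],"rotation": [0,0,0]},{"translation": [-0.003,0,0],"rotation": [0,0,-0.01]},{"translation": [-0.003,0,0],"rotation": [0,0,-0.02]},{"translation": [-0.003,0,0],"rotation": [0,0,-0.03]},{"translation": [-0.003,0,0],"rotation": [0,0,-0.04]},{"translation": [-0.003,0,0],"rotation": [0,0,-0.05]},{"translation": [-0.003,0,0],"rotation": [0,0,-0.06]},{"translation": [-0.003,0,0],"rotation": [0,0,-0.07]},{"translation": [-0.003,0,0],"rotation": [0,0,-0.08]},{"translation": [-0.003,0,0],"rotation": [0,0,-0.09]}])

```text
t: 8.43
eef_pos: [0.4617, -0.0693, 0.0667]
ee_rot: [-3.141, 0.0, -1.77]
force: [0.5, 5.3, 1.3]
width: 0.0409
gripper_force: 40.0
```

```bash
python3 st.py; python3 - <<'E'
from h import *
for i in range(3): grab_frame('side'); s=get_state(); print(s['moment'].round(3),s['force'].round(1),np.degrees(s['ee_rot'][2]).round(2))
E
```

```text
8.4333 [ 0.4617 -0.0693  0.0667] yaw -101.41 F [0.5 5.3 1.3] M [ 1.934 -0.069  0.642] e6 -0.494 w 0.04087721533557603 40.00022092324798
[ 1.984 -0.108  0.578] [0.  4.1 1.2] -101.42
[ 2.004 -0.146  0.563] [0.3 5.7 2.2] -101.4
[ 1.982 -0.075  0.571] [-0.2  4.6  2. ] -101.39
```

Request:
apply_moves(steps=[{"translation": [0,0.001,0],"rotation": [0,0,0]},{"translation": [0,0.002,0],"rotation": [0,0,-0.02]},{"translation": [0,0.002,0],"rotation": [0,0,-0.04]},{"translation": [0,0.002,0],"rotation": [0,0,-0.06]},{"translation": [0,0.002,0],"rotation": [0,0,-0.08]},{"translation": [0,0.002,0],"rotation": [0,0,-0.1]},{"translation": [0,0.002,0],"rotation": [0,0,-0.12]},{"translation": [0,0.002,0],"rotation": [0,0,-0.13]},{"translation": [0,0.002,0],"rotation": [0,0,-0.13]},{"translation": [0,0.002,0],"rotation": [0,0,-0.13]}], newtons=60)

```text
t: 9.42
eef_pos: [0.4617, -0.0691, 0.0667]
ee_rot: [-3.141, 0.0, -1.837]
force: [5.4, -2.2, -1.8]
width: 0.0406
gripper_force: 60.0
```

```bash
python3 st.py
```

```text
9.4167 [ 0.4617 -0.0691  0.0667] yaw -105.27 F [ 5.4 -2.2 -1.8] M [-0.625 -1.996  0.555] e6 -0.615 w 0.04060446026923799 59.99764168627735
```

Request:
apply_moves(steps=[{"translation": [0,0,0],"rotation": [0,0,0]},{"translation": [0,0,0],"rotation": [0,0,0]},{"translation": [0,0,0],"rotation": [0,0,0]},{"translation": [0,0,0],"rotation": [0,0,0]},{"translation": [0,0,0],"rotation": [0,0,0]},{"translation": [0,0,0.04],"rotation": [0,0,0]},{"translation": [0,0,0.16],"rotation": [0,0,0]},{"translation": [0,0,0.3],"rotation": [0,0,0]},{"translation": [0,0,0.4],"rotation": [0,0,0]},{"translation": [0,0,0.4],"rotation": [0,0,0]}], jaw=-1)

```text
t: 10.25
eef_pos: [0.4639, -0.0688, 0.1717]
ee_rot: [-3.134, 0.003, -1.837]
force: [1.1, 0.3, -0.4]
width: 0.0873
gripper_force: 0.0
```

Request:
apply_moves(steps=[{"translation": [0,1,0],"rotation": [0,0,-0.9]},{"translation": [0,1,0],"rotation": [0,0,-0.9]},{"translation": [0,1,0],"rotation": [0,0,-0.9]},{"translation": [0,1,0],"rotation": [0,0,-0.9]},{"translation": [0,1,0],"rotation": [0,0,-0.9]},{"translation": [0,1,0],"rotation": [0,0,-0.9]},{"translation": [0,1,0],"rotation": [0,0,-0.9]},{"translation": [0,1,0],"rotation": [0,0,-0.9]},{"translation": [0,1,0],"rotation": [0,0,-0.9]},{"translation": [0,1,0],"rotation": [0,0,-0.9]}])

```text
t: 11.08
eef_pos: [0.4607, 0.1806, 0.1661]
ee_rot: [3.141, -0.001, -2.308]
force: [-0.6, -0.1, 0.1]
width: 0.0879
gripper_force: 0.0
```

```bash
python3 st.py; python3 - <<'E'
from h import *
t=grab_frame('top');s=grab_frame('side'); cv2.imwrite('pics/top1.png',t);cv2.imwrite('pics/side1.png',s)
a=crop(t,430,205,50,50,8);b=crop(s,315,262,50,50,8)
c=cv2.resize(t,(320,200));d=cv2.resize(s,(320,200));bot=np.hstack([c,d,np.zeros((200,160,3),np.uint8)])
cv2.imwrite('pics/z1.png',np.vstack([np.hstack([a,b]),bot]))
E
```

```text
11.0833 [0.4607 0.1806 0.1661] yaw -132.26 F [-0.6 -0.1  0.1] M [ 0.006 -0.085 -0.022] e6 -0.029 w 0.08787994276880357 0.0
```

View pics/z1.png

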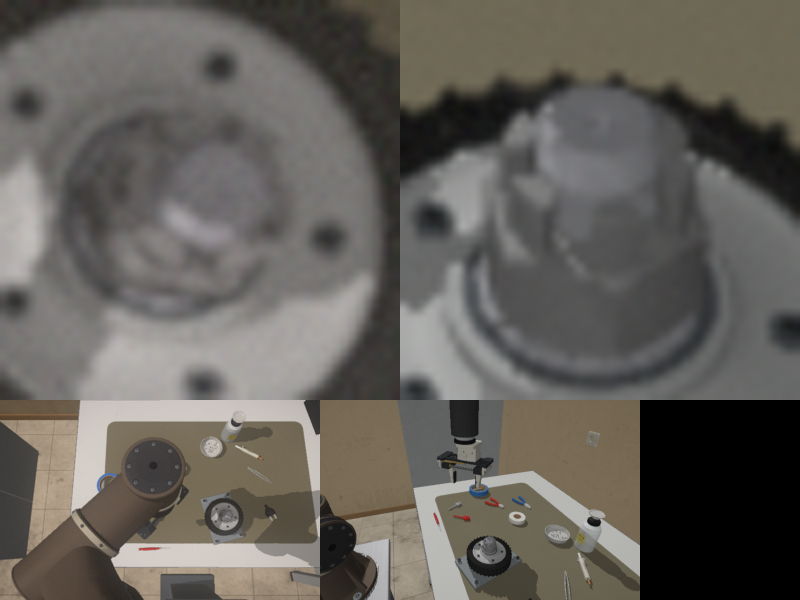

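Slots now face about (545,225) and (660,210) in the side crop. That matches the expected bearings, 20° left and 40° right of the camera direction, so a pair lines up with the hole. On to the pin.

Request:
apply_moves(steps=[{"translation": [-0.009,0.462,0],"rotation": [0,0,-0.692]},{"translation": [-0.009,0.462,0],"rotation": [0,0,-0.692]},{"translation": [-0.009,0.462,-0.1],"rotation": [0,0,-0.692]},{"translation": [-0.009,0.462,-0.2],"rotation": [0,0,-0.692]},{"translation": [-0.009,0.462,-0.3],"rotation": [0,0,-0.692]},{"translation": [-0.009,0.462,-0.4],"rotation": [0,0,-0.692]},{"translation": [-0.009,0.462,-0.5],"rotation": [0,0,-0.692]},{"translation": [-0.009,0.462,-0.56],"rotation": [0,0,-0.692]},{"translation": [-0.009,0.462,-0.56],"rotation": [0,0,-0.692]},{"translation": [-0.009,0.462,-0.56],"rotation": [0,0,-0.692]}], jaw=-0.2, newtons=15)

```text
t: 12.02
eef_pos: [0.4591, 0.2952, 0.0263]
ee_rot: [-3.141, -0.002, -2.672]
force: [0.5, 0.4, 0.0]
width: 0.0526
gripper_force: 0.0
```

```bash
python3 st.py; python3 - <<'E'
from h import *
t=grab_frame('top');s=grab_frame('side'); cv2.imwrite('pics/side2.png',s)
a=crop(s,240,180,100,75,8)
cv2.imwrite('pics/z2.png',a)
for X in [(.4585,.2965,.005),(.4722,.3036,.005),(.4001,.2667,.005)]: print((proj('side',X)-[240,180])*8)
E
```

```text
12.0167 [0.4591 0.2952 0.0263] yaw -153.11 F [0.5 0.4 0. ] M [ 0.146 -0.199 -0.002] e6 0.002 w 0.05260198425814196 0.0
[294.03064356 220.9274436 ]
[331.84564235 200.76225134]
[123.52882443 310.77099715]
```

View pics/z2.png

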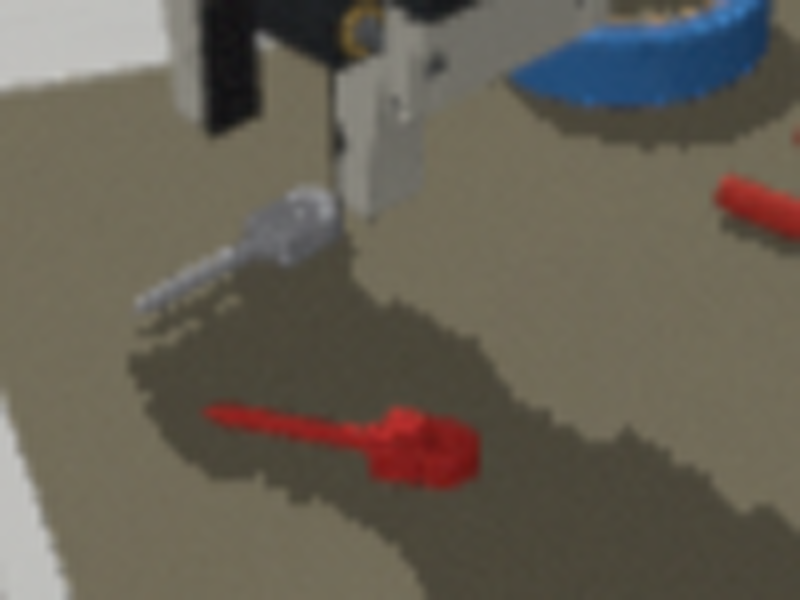

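The pin's head is at about (290,225) in the crop, right where predicted and between the fingers. Descend and grip.

Request:
apply_moves(steps=[{"translation": [0,0,-0.04],"rotation": [0,0,0]},{"translation": [0,0,-0.07],"rotation": [0,0,0]},{"translation": [0,0,-0.09],"rotation": [0,0,0]},{"translation": [0,0,-0.092],"rotation": [0,0,0]},{"translation": [0,0,-0.092],"rotation": [0,0,0]},{"translation": [0,0,-0.092],"rotation": [0,0,0]},{"translation": [0,0,-0.092],"rotation": [0,0,0]},{"translation": [0,0,-0.092],"rotation": [0,0,0]},{"translation": [0,0,-0.092],"rotation": [0,0,0]},{"translation": [0,0,-0.092],"rotation": [0,0,0]}])

```text
t: 12.95
eef_pos: [0.459, 0.2966, 0.0037]
ee_rot: [3.141, 0.0, -2.671]
force: [-0.4, -0.0, -0.6]
width: 0.0526
gripper_force: 0.0
```

Request:
apply_moves(steps=[{"translation": [0,0,0],"rotation": [0,0,0]},{"translation": [0,0,0],"rotation": [0,0,0]},{"translation": [0,0,0],"rotation": [0,0,0]},{"translation": [0,0,0],"rotation": [0,0,0]},{"translation": [0,0,0],"rotation": [0,0,0]},{"translation": [0,0,0],"rotation": [0,0,0]},{"translation": [0,0,0],"rotation": [0,0,0]},{"translation": [0,0,0],"rotation": [0,0,0]},{"translation": [0,0,0],"rotation": [0,0,0]},{"translation": [0,0,0],"rotation": [0,0,0]}], jaw=1, newtons=20)

```text
t: 13.78
eef_pos: [0.459, 0.2965, 0.0035]
ee_rot: [3.142, -0.0, -2.671]
force: [0.1, 0.1, 1.0]
width: 0.0197
gripper_force: 20.0
```

```bash
python3 st.py
```

```text
13.7833 [0.459  0.2965 0.0035] yaw -153.04 F [0.1 0.1 1. ] M [ 0.016 -0.063  0.037] e6 0.001 w 0.019672449532459536 20.00001512467861
```

Request:
apply_moves(steps=[{"translation": [0,0,0.1],"rotation": [0,0,0]},{"translation": [0,0,0.25],"rotation": [0,0,0]},{"translation": [0,0,0.4],"rotation": [0,0,0.15]},{"translation": [0,0,0.466],"rotation": [0,0,0.3]},{"translation": [0,0,0.466],"rotation": [0,0,0.45]},{"translation": [0,0,0.466],"rotation": [0,0,0.6]},{"translation": [0,0,0.466],"rotation": [0,0,0.75]},{"translation": [0,0,0.466],"rotation": [0,0,0.9]},{"translation": [0,0,0.466],"rotation": [0,0,1]},{"translation": [0,0,0.466],"rotation": [0,0,1]}])

```text
t: 14.62
eef_pos: [0.4589, 0.2964, 0.12]
ee_rot: [3.142, -0.0, -2.145]
force: [0.6, -0.6, -1.1]
width: 0.0195
gripper_force: 20.0
```

Request:
apply_moves(steps=[{"translation": [-0.01,-0.1,0],"rotation": [0,0,0.12]},{"translation": [-0.02,-0.2,0],"rotation": [0,0,0.24]},{"translation": [-0.03,-0.32,0],"rotation": [0,0,0.36]},{"translation": [-0.04,-0.44,0],"rotation": [0,0,0.48]},{"translation": [-0.05,-0.56,0],"rotation": [0,0,0.6]},{"translation": [-0.06,-0.68,0],"rotation": [0,0,0.72]},{"translation": [-0.07,-0.8,0],"rotation": [0,0,0.84]},{"translation": [-0.08,-0.9,0],"rotation": [0,0,0.95]},{"translation": [-0.08,-1,0],"rotation": [0,0,1]},{"translation": [-0.08,-1,0],"rotation": [0,0,1]}])

```text
t: 15.45
eef_pos: [0.4377, 0.0434, 0.1199]
ee_rot: [3.141, -0.0, -1.627]
force: [-1.4, -1.1, -0.1]
width: 0.0198
gripper_force: 20.0
```

Request:
apply_moves(steps=[{"translation": [-0.003,-0.05,0],"rotation": [0,0,0.15]},{"translation": [-0.003,-0.104,0],"rotation": [0,0,0.3]},{"translation": [-0.003,-0.104,0],"rotation": [0,0,0.45]},{"translation": [-0.003,-0.104,-0.04],"rotation": [0,0,0.593]},{"translation": [-0.003,-0.104,-0.08],"rotation": [0,0,0.593]},{"translation": [-0.003,-0.104,-0.122],"rotation": [0,0,0.593]},{"translation": [-0.003,-0.104,-0.122],"rotation": [0,0,0.593]},{"translation": [-0.003,-0.104,-0.122],"rotation": [0,0,0.593]},{"translation": [-0.003,-0.104,-0.122],"rotation": [0,0,0.593]},{"translation": [-0.003,-0.104,-0.122],"rotation": [0,0,0.593]}])

```text
t: 16.28
eef_pos: [0.4387, 0.0208, 0.0902]
ee_rot: [-3.141, 0.0, -1.314]
force: [0.4, -0.3, -0.8]
width: 0.0198
gripper_force: 20.0
```

```bash
python3 st.py; python3 - <<'E'
from h import *
t=grab_frame('top');s=grab_frame('side'); cv2.imwrite('pics/top3.png',t);cv2.imwrite('pics/side3.png',s)
a=crop(t,400,180,80,75,5);b=crop(s,290,250,80,75,5)
cv2.imwrite('pics/z3.png',np.hstack([a,b]))
for X in [(.4617,-.0693,.1055),(.4617,-.0693,.091),(.4541,-.0405,.091)]: print((proj('top',X)-[400,180])*5,(proj('side',X)-[290,250])*5+[400,0])
E
```

```text
16.2833 [0.4387 0.0208 0.0902] yaw -75.27 F [ 0.4 -0.3 -0.8] M [ 0.115 -0.02   0.017] e6 -0.017 w 0.019801729124975142 20.000009536743164
[278.80286124 236.72418449] [648.99701536 130.13414788]
[267.71348369 242.40925814] [646.74564725 164.98960447]
[189.75635688 263.05010667] [590.05193551 110.61722968]
```

View pics/z3.png

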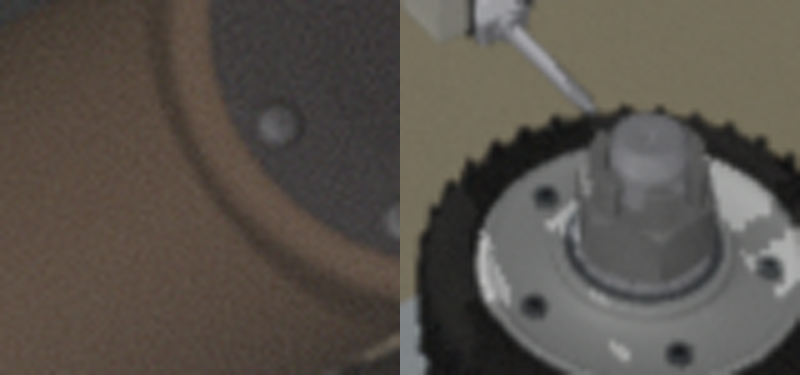

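The top view is blocked by the arm. In the side view the pin points at the nut, tip at about (597,112) in the crop and axle top at (652,131), close to prediction. I'll fit the shank line to confirm.

```bash
cat > pinline.py <<'E'
from h import *
import sys
def run(f,tcp,yaw,dz=.0015,r=(22,60)):
    # observed edges of shank in side view vs prediction; r: mm ahead of TCP
    u=np.array([np.cos(yaw),np.sin(yaw),0]); c0=np.array(tcp)+[0,0,dz]
    g=cv2.GaussianBlur(f,(3,3),0).astype(np.float32)[...,0]
    A,B=proj('side',c0+u*r[0]/1e3),proj('side',c0+u*r[1]/1e3); d=(B-A)/np.linalg.norm(B-A); n=np.array([-d[1],d[0]])
    o=np.arange(-6,6.01,.1)
    for k in np.linspace(0,1,9):
        q=(A+(B-A)*k+o[:,None]*n).astype(np.float32)
        p=cv2.remap(g,q[:,0][None],q[:,1][None],cv2.INTER_LINEAR)[0]; gr=np.gradient(p)
        print('%.0f mm'%(r[0]+k*(r[1]-r[0])),'edges',o[gr.argmax()].round(1),o[gr.argmin()].round(1))
    m=np.linalg.norm(proj('side',c0+u*.05+[0,0,.001])-proj('side',c0+u*.05)); print('px per mm up',m,'normal',n, 'px/mm lateral',(proj('side',c0+u*.05+np.cross([0,0,1],u)*.001)-proj('side',c0+u*.05)), (proj('side',c0+u*.05+[0,0,.001])-proj('side',c0+u*.05)))
E
python3 - <<'E'
from pinline import *
s=get_state(); run(cv2.imread('pics/side3.png'),s['eef_pos'],s['ee_rot'][2])
# axle top edges in side view
f=cv2.imread('pics/side3.png'); c=proj('side',(.4617,-.0693,.1055)); g=f[...,0].astype(int)
r=int(round(c[1]))
for y in (r-2,r,r+2,r+4): print(y,g[y,int(c[0])-14:int(c[0])+15])
print(c, proj('side',np.array([.4617,-.0693,.1055])+.012*np.array([.9,-.43,0])))
E
```

```text
22 mm edges -1.8 0.9
27 mm edges -2.1 1.1
32 mm edges -1.9 1.3
36 mm edges -1.7 1.2
41 mm edges -1.5 1.4
46 mm edges -1.2 1.6
50 mm edges -0.9 1.3
55 mm edges -0.8 5.4
60 mm edges -1.1 0.8
px per mm up 0.46696212062488013 normal [-0.69201939  0.72187891] px/mm lateral [ 0.4986723  -0.22869323] [ 0.01647395 -0.46667144]
274 [ 29  27  28  34  35  38  37  40  59  90 101 106 108 108 106 106 107 106
 103  98  80  56  44  35  37  43  61  74  85]
276 [ 24  25  25  31  61  74  60  78 102 107 108 107 106 108 111 116 112 108
 108 106 105  91  78  68  51  37  36  37  37]
278 [ 27  30  34  65  85  85  85  96 110 111 107 107 105 104 109 111 106 106
 105 106 104  97  86  85  83  70  40  34  35]
280 [ 90 100  95  87  85  82  76 108 119 123 122 118 111 110 109 107 107 108
 110 109 107 100  92  88  83  75  51  32  31]
[339.79940307 276.02682958] [347.60564503 276.64277177]
```

Request:
apply_moves(steps=[{"translation": [0,0,0.1],"rotation": [0,0,0]},{"translation": [0,0,0.16],"rotation": [0,0,0]},{"translation": [0,0,0.16],"rotation": [0,0,0]},{"translation": [0,0,0.16],"rotation": [0,0,0]},{"translation": [0,0,0.16],"rotation": [0,0,0]},{"translation": [0,0,0.16],"rotation": [0,0,0]},{"translation": [0,0,0.16],"rotation": [0,0,0]},{"translation": [0,0,0.16],"rotation": [0,0,0]},{"translation": [0,0,0.16],"rotation": [0,0,0]},{"translation": [0,0,0.16],"rotation": [0,0,0]}])

```text
t: 17.22
eef_pos: [0.4381, 0.0204, 0.1293]
ee_rot: [3.141, -0.0, -1.313]
force: [0.6, 0.5, 0.3]
width: 0.0197
gripper_force: 20.0
```

```bash
python3 st.py; python3 - <<'E'
from pinline import *
s=get_state(); f=np.mean([grab_frame('side') for _ in range(6)],0).astype(np.uint8)
run(f,s['eef_pos'],s['ee_rot'][2],r=(16,64))
u=np.array([np.cos(s['ee_rot'][2]),np.sin(s['ee_rot'][2]),0]);c0=s['eef_pos']+[0,0,.0015]
im=crop(f,275,210,80,60,10)
for k in (-14,14,17,64): cv2.circle(im,tuple(int(v) for v in (proj('side',c0+u*k/1e3)-[275,210]+.5)*10),4,(0,0,255),1)
cv2.imwrite('pics/z4.png',im)
E
```

```text
17.2167 [0.4381 0.0204 0.1293] yaw -75.25 F [0.6 0.5 0.3] M [ 0.044 -0.016 -0.01 ] e6 -0.0 w 0.01967182826578657 19.99992460012436
16 mm edges -1.9 0.8
22 mm edges -2.1 1.3
28 mm edges -1.7 1.1
34 mm edges -1.8 1.0
40 mm edges -2.0 0.9
46 mm edges -1.5 1.3
52 mm edges -1.6 1.2
58 mm edges -1.2 1.0
64 mm edges -0.6 1.0
px per mm up 0.4982503076646516 normal [-0.66980886  0.74253357] px/mm lateral [ 0.51486431 -0.22202003] [ 0.01742935 -0.49794537]
```

View pics/z4.png

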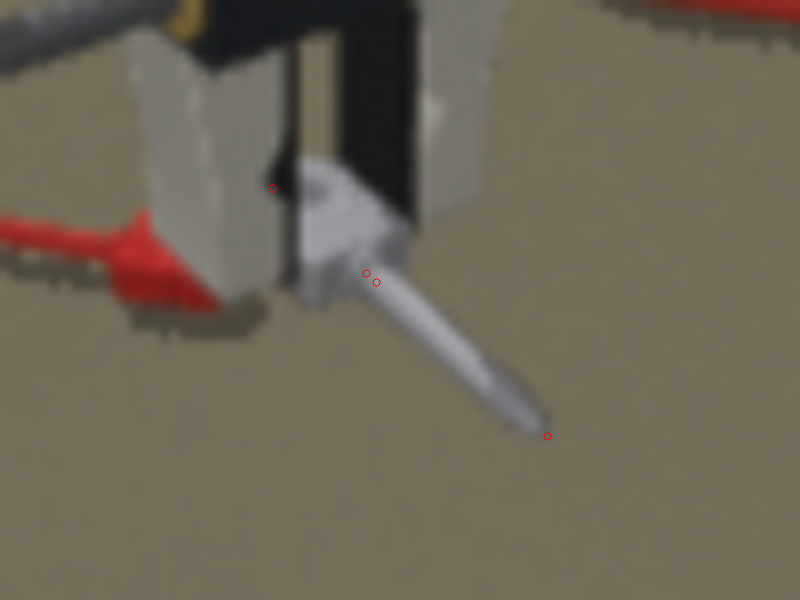

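The pin lies straight along the predicted line, its tip at about (545,432) in the crop against a prediction of (547,436). Lower it and start inserting.

Request:
apply_moves(steps=[{"translation": [0,0,-0.08],"rotation": [0,0,0]},{"translation": [0,0,-0.14],"rotation": [0,0,0]},{"translation": [0,0,-0.16],"rotation": [0,0,0]},{"translation": [0,0,-0.16],"rotation": [0,0,0]},{"translation": [0,0,-0.16],"rotation": [0,0,0]},{"translation": [0.003,-0.0116,-0.16],"rotation": [0,0,0]},{"translation": [0.006,-0.0232,-0.16],"rotation": [0,0,0]},{"translation": [0.009,-0.0348,-0.16],"rotation": [0,0,0]},{"translation": [0.012,-0.0464,-0.16],"rotation": [0,0,0]},{"translation": [0.0153,-0.058,-0.16],"rotation": [0,0,0]}])

```text
t: 18.35
eef_pos: [0.4423, 0.0057, 0.0899]
ee_rot: [-3.141, 0.0, -1.314]
force: [0.4, -0.2, 0.1]
width: 0.0196
gripper_force: 20.0
```

```bash
python3 st.py
```

```text
18.35 [0.4423 0.0057 0.0899] yaw -75.26 F [ 0.4 -0.2  0.1] M [ 0.135  0.002 -0.009] e6 -0.142 w 0.019606712677042986 20.000195056200027
```

Request:
apply_moves(steps=[{"translation": [0.001,-0.0039,0],"rotation": [0,0,0]},{"translation": [0.002,-0.0077,0],"rotation": [0,0,0]},{"translation": [0.003,-0.0116,0],"rotation": [0,0,0]},{"translation": [0.004,-0.0155,0],"rotation": [0,0,0]},{"translation": [0.005,-0.0193,0],"rotation": [0,0,0]},{"translation": [0.006,-0.0232,0],"rotation": [0,0,0]},{"translation": [0.007,-0.0271,0],"rotation": [0,0,0]},{"translation": [0.008,-0.031,0],"rotation": [0,0,0]},{"translation": [0.009,-0.0348,0],"rotation": [0,0,0]},{"translation": [0.0102,-0.0387,0],"rotation": [0,0,0]}])

```text
t: 19.18
eef_pos: [0.4443, -0.0038, 0.0895]
ee_rot: [3.141, 0.0, -1.313]
force: [-2.5, 0.1, -0.6]
width: 0.0195
gripper_force: 20.0
```

```bash
python3 st.py
```

```text
19.1833 [ 0.4443 -0.0038  0.0895] yaw -75.26 F [-2.5  0.1 -0.6] M [ 0.325  0.793 -0.094] e6 0.052 w 0.019532938686354553 20.01008402556181
```

Request:
apply_moves(steps=[{"translation": [-0.0005,-0.0058,0],"rotation": [0,0,0]},{"translation": [0.001,-0.0116,0],"rotation": [0,0,0]},{"translation": [0.0025,-0.0174,0],"rotation": [0,0,0]},{"translation": [0.004,-0.0232,0],"rotation": [0,0,0]},{"translation": [0.0055,-0.029,0],"rotation": [0,0,0]},{"translation": [0.007,-0.0348,0],"rotation": [0,0,0]},{"translation": [0.0085,-0.0406,0],"rotation": [0,0,0]},{"translation": [0.01,-0.0464,0],"rotation": [0,0,0]},{"translation": [0.0115,-0.0522,0],"rotation": [0,0,0]},{"translation": [0.0133,-0.058,0],"rotation": [0,0,0]}])

```text
t: 20.02
eef_pos: [0.4479, -0.0183, 0.0895]
ee_rot: [3.141, -0.0, -1.313]
force: [-2.1, 0.7, -0.2]
width: 0.0197
gripper_force: 20.0
```

```bash
python3 st.py
```

```text
20.0167 [ 0.4479 -0.0183  0.0895] yaw -75.25 F [-2.1  0.7 -0.2] M [ 0.285  0.711 -0.036] e6 -0.014 w 0.0197024176012268 20.003251992166042
```

Request:
apply_moves(steps=[{"translation": [0.001,-0.0058,0],"rotation": [0,0,0]},{"translation": [0.0025,-0.0116,0],"rotation": [0,0,0]},{"translation": [0.004,-0.0174,0],"rotation": [0,0,0]},{"translation": [0.0055,-0.0232,0],"rotation": [0,0,0]},{"translation": [0.007,-0.029,0],"rotation": [0,0,0]},{"translation": [0.0085,-0.0348,0],"rotation": [0,0,0]},{"translation": [0.01,-0.0406,0],"rotation": [0,0,0]},{"translation": [0.0115,-0.0464,0],"rotation": [0,0,0]},{"translation": [0.013,-0.0522,0],"rotation": [0,0,0]},{"translation": [0.0135,-0.0545,0],"rotation": [0,0,0]}])

```text
t: 20.85
eef_pos: [0.4514, -0.032, 0.0895]
ee_rot: [-3.142, -0.0, -1.313]
force: [-1.6, 0.3, 0.0]
width: 0.0196
gripper_force: 20.0
```

```bash
python3 st.py
```

```text
20.85 [ 0.4514 -0.032   0.0895] yaw -75.25 F [-1.6  0.3  0. ] M [ 0.239  0.457 -0.039] e6 0.04 w 0.01964141866802216 20.00088907778263
```

Request:
apply_moves(steps=[{"translation": [0.0003,-0.0012,0],"rotation": [0,0,0]},{"translation": [0.0006,-0.0023,0],"rotation": [0,0,0]},{"translation": [0.0009,-0.0035,0],"rotation": [0,0,0]},{"translation": [0.0012,-0.0046,0],"rotation": [0,0,0]},{"translation": [0.0015,-0.0058,0],"rotation": [0,0,0]},{"translation": [0.0018,-0.007,0],"rotation": [0,0,0]},{"translation": [0.0021,-0.0081,0],"rotation": [0,0,0]},{"translation": [0.0024,-0.0093,0],"rotation": [0,0,0]},{"translation": [0.0027,-0.0104,0],"rotation": [0,0,0]},{"translation": [0.0031,-0.0116,0],"rotation": [0,0,0]}])

```text
t: 21.68
eef_pos: [0.4521, -0.0347, 0.0896]
ee_rot: [-3.142, 0.0, -1.313]
force: [-1.7, -0.0, -0.3]
width: 0.0194
gripper_force: 20.0
```

```bash
python3 st.py
```

```text
21.6833 [ 0.4521 -0.0347  0.0896] yaw -75.25 F [-1.7 -0.  -0.3] M [ 0.252  0.561 -0.014] e6 0.009 w 0.019429180453808644 20.000645220279694
```

Request:
apply_moves(steps=[{"translation": [0.0003,-0.001,0],"rotation": [0,0,0]},{"translation": [0.0005,-0.0019,0],"rotation": [0,0,0]},{"translation": [0.0008,-0.0029,0],"rotation": [0,0,0]},{"translation": [0.001,-0.0039,0],"rotation": [0,0,0]},{"translation": [0.0013,-0.0048,0],"rotation": [0,0,0]},{"translation": [0.0015,-0.0058,0],"rotation": [0,0,0]},{"translation": [0.0018,-0.0068,0],"rotation": [0,0,0]},{"translation": [0.002,-0.0077,0],"rotation": [0,0,0]},{"translation": [0.0023,-0.0087,0],"rotation": [0,0,0]},{"translation": [0.0025,-0.0097,0],"rotation": [0,0,0]}])

```text
t: 22.52
eef_pos: [0.4527, -0.037, 0.0896]
ee_rot: [-3.141, 0.0, -1.313]
force: [-3.3, 3.0, 1.3]
width: 0.0191
gripper_force: 20.0
```

```bash
python3 st.py; python3 - <<'E'
from h import *
s=np.mean([grab_frame('side') for _ in range(4)],0).astype(np.uint8)
cv2.imwrite('pics/z5.png',crop(s,300,245,75,60,10))
u=np.array([.2546,-.967,0])
for k in (-23,-20,19,27): print(k,(proj('side',np.array([.4617,-.0693,.091])+u*k/1e3)-[300,245]+.5)*10)
E
```

```text
22.5167 [ 0.4527 -0.037   0.0896] yaw -75.25 F [-3.3  3.   1.3] M [ 1.238  0.875 -0.046] e6 0.006 w 0.019109690359588382 20.000786036252975
-23 [310.36726249 300.37007576]
-20 [321.61404237 311.16826866]
19 [474.72773384 458.17489576]
27 [507.81076635 489.93838455]
```

View pics/z5.png

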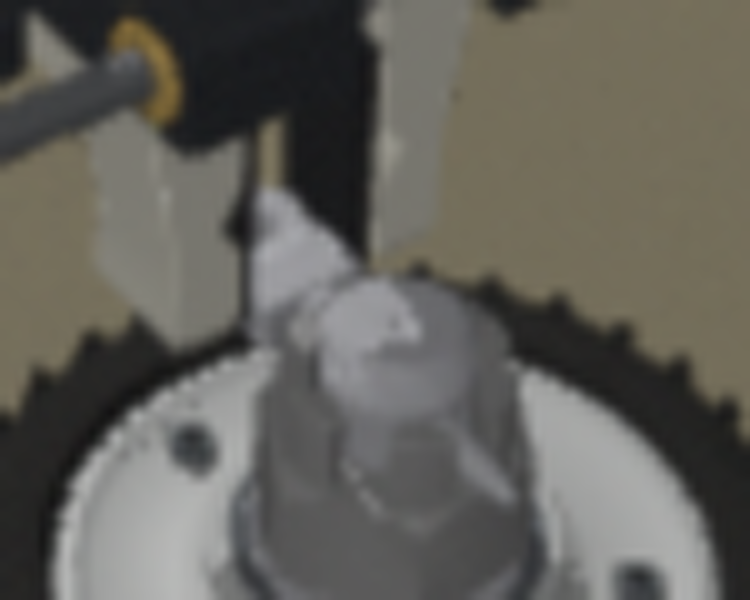

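The pin's tip sticks out of the near slot at (512,495), against a predicted home of (508,490), and there is about 4 N of axial contact. The pin is home, so release.

Request:
apply_moves(steps=[{"translation": [0,0,0],"rotation": [0,0,0]},{"translation": [0,0,0],"rotation": [0,0,0]},{"translation": [0,0,0],"rotation": [0,0,0]},{"translation": [0,0,0],"rotation": [0,0,0]},{"translation": [0,0,0],"rotation": [0,0,0]},{"translation": [0,0,0.02],"rotation": [0,0,0]},{"translation": [0,0,0.08],"rotation": [0,0,0]},{"translation": [0,0,0.2],"rotation": [0,0,0]},{"translation": [0,0,0.34],"rotation": [0,0,0]},{"translation": [0,0,0.4],"rotation": [0,0,0]}], jaw=-0.4)

```text
t: 23.55
eef_pos: [0.4544, -0.0371, 0.194]
ee_rot: [-3.137, -0.001, -1.313]
force: [0.1, 0.5, 0.8]
width: 0.0616
gripper_force: 0.0
```

Request:
apply_moves(steps=[{"translation": [0,0.1,0.1],"rotation": [0,0,0]},{"translation": [0,0.25,0.2],"rotation": [0,0,0]},{"translation": [0,0.4,0.2],"rotation": [0,0,0]},{"translation": [0,0.55,0.2],"rotation": [0,0,0]},{"translation": [0,0.7,0.2],"rotation": [0,0,0]},{"translation": [0,0.85,0.2],"rotation": [0,0,0]},{"translation": [0,1,0.2],"rotation": [0,0,0]},{"translation": [0,1,0.2],"rotation": [0,0,0]},{"translation": [0,1,0.2],"rotation": [0,0,0]},{"translation": [0,1,0.2],"rotation": [0,0,0]}])

```text
t: 24.38
eef_pos: [0.4524, 0.2128, 0.2396]
ee_rot: [3.141, -0.0, -1.312]
force: [-0.5, -0.1, -1.3]
width: 0.0613
gripper_force: 0.0
```

```bash
python3 st.py; python3 - <<'E'
from h import *
s=np.mean([grab_frame('side') for _ in range(3)],0).astype(np.uint8);t=np.mean([grab_frame('top') for _ in range(3)],0).astype(np.uint8)
cv2.imwrite('pics/z6.png',np.hstack([crop(s,310,250,50,60,8),crop(t,425,200,50,60,8)]))
u=np.array([.2546,-.967,0])
for k in (-51,27): print(k,(proj('top',np.array([.4617,-.0693,.091])+u*k/1e3)-[425,200]+.5)*8)
E
```

```text
24.3833 [0.4524 0.2128 0.2396] yaw -75.2 F [-0.5 -0.1 -1.3] M [ 0.008 -0.013  0.002] e6 -0.036 w 0.06127133269801932 0.0
-51 [ 18.47369991 288.34968752]
27 [345.03868313 202.08498866]
```

View pics/z6.png

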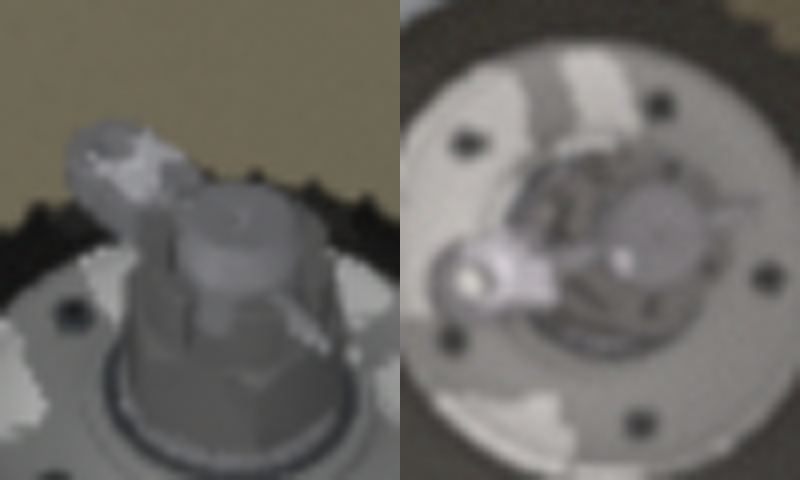

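The pin sits through the slots. Its tip shows at about (315,345) in the side crop and its head at the left of the nut in the top crop. The collar is against the crown, the gripper is clear, and I'm handing in.

```bash
python3 -c "
from station import *
print(job_done())"
```

```text
the job is handed in; nothing more can be done
None
```

The job is handed in at about 25 s of the 72 s: I tightened the nut past biting to the next slot position in line with the cross hole, pushed the pin home until the collar met the nut (about 4 N), and let go with the arm clear. The hand-in returned no verdict.

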